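# Nest the mixing vessels in the paint kettle and lift it by its bail

## Task

The finishing job is over and the vessels go to the sink in one trip: nest them where the paint kettle stands, the mixing cup upright on the floor of the kettle and the slim beaker upright on the floor of the mixing cup. Then raise the kettle's wire bail, lift the whole nest by the wooden grip about 10 cm off the bench, and finish while still holding it there, hanging level and still. Keep the kettle upright all along and leave the tin, the jar and the padlock where they are.

Things in the scene. Friction and masses are not known exactly. Their poses are not given: they have to be found in the camera images.
- kettle: painter's kettle, the largest vessel: squat open steel pot, rim 127 mm across, 76 mm high, two 90 mm high ears at the two ends of the hinge line; wall 2.5 mm; inside, a flat floor 3 mm up, 74 mm across, belly widening to 110 mm at 34 mm height, 122 mm at the rim. Loose, 0.34 kg. Origin: centre of the underside; z up; x along the hinge line; the bail lies towards +y at the start
- bail (a joint): angle of the kettle's wire bail (a U of 3.8 mm wire, reaching 95 mm from its hinge line), rad: 0 lying level on the kettle's +y side, 1.57 straight up, 3.14 level on the -y side. The hinge line is parallel to the kettle's x, 82 mm above the centre of its underside. It turns freely with slight friction: let go, the bail falls to a side
- grip: the bail's wooden grip: a turned roller of pale wood 14 mm thick and 52 mm long, its length parallel to the kettle's x, which turns freely on the wire; origin: its middle, on its axis, 95 mm from the hinge line; x along its length; its own turn about x means nothing
- mixing_cup: middle vessel: open round aluminium cup, 65 mm across the rim, 55 mm across the foot, 72 mm high, wall and floor 3 mm, about 0.06 kg. Origin: centre of its underside; z up
- beaker: smallest vessel: slim open round aluminium beaker with three fine rings, 48 mm across the rim, 38 mm across the foot, 96 mm high, wall and floor 3 mm, about 0.045 kg; inside the mixing cup its rim stands 27 mm above the cup's. Origin: centre of its underside; z up
- wax_tin: bystander: round dark green tin, 85 mm across, 28 mm high; origin at the centre of its underside
- screw_jar: bystander: glass jar of screws, 64 mm across, 84 mm high; origin at the centre of its underside
- padlock: bystander: small brass padlock lying flat, 65 x 42 x 18 mm; origin at the centre of its underside

How it is judged:
By the outcome, as a careful person would: the job done as asked, in the order asked, and still so for the second after the job is handed in, while the arm keeps its last pose, push and grip.
It also fails if it takes over 64 s, if anything falls off the work surface, if the arm or the gripper's body presses on something with over 40 N, if the wrist force passes 120 N, or if a joint passes its speed limit or range.

## Robot

A 6-joint arm with a two-finger parallel gripper is mounted at the origin on a cart in front of the work surface, level with it; the furniture and walls round the work are solid. World frame = base frame: x ahead of the robot, y to its left, z up, the work surface at z = 0. Lengths are in m, angles in rad, forces in N, time in s.
With the tool pointing down it reaches from about 0.3 to 0.85 m from the base axis. Payload 5.4 kg.
Tool frame: the origin (TCP) lies at the centre of the arm's flange, where the gripper is bolted on; the fingertips stand 173 mm ahead of it and the grasp point (between the pads) lies 155 mm ahead of it; z points along the fingers, y is the line along which they close (so a half turn about z gives the same grasp; the last joint's range is limited). The gripper opens to 85 mm and grips with 20 to 120 N. Pads are 22 mm wide; open, the fingers measure 114 mm over their backs; the gripper's body (76 mm by 85 mm) begins 54 mm behind the grasp point. The pads swing forward as they close: fully open they stand 13 mm farther back than shut.
Start: joints at [-1.436, 0.158, 1.597, -0, 1.386, -0.21], TCP at [0.194, -0.541, 0.405] pointing down, gripper open.
Joint ranges: [-2.91, 2.91], [-0.94, 2.29], [0.18, 2.7], [-1.29, 4.43], [0.17, 2.64], [-3, 3]. Speed limits (rad/s): [2.57, 2.57, 3.14, 3.14, 3.14, 3.14].

## Interface

Orientations are given as a 3x3 rotation matrix whose columns are the frame's x, y, z axes.
In Python, from rig import r, camrig, status gives the robot as it stands (r), with the cameras (camrig) and the readings (status).
- The arm moves only by the tool tcp_steps, called after "Emit:" by a JSON object that holds its "method" and its "body", one argument or row to a line. Schema: {"type":"object","properties":{"motion":{"type":"array","items":{"type":"object","properties":{"sx":{"type":"number"},"sy":{"type":"number"},"sz":{"type":"number"},"spin":{"type":"number"},"finger_gap":{"type":"number"}},"additionalProperties":false,"required":["finger_gap"]},"minItems":1,"maxItems":10},"only":{"type":"string"},"quiet":{"type":"boolean"},"lines":{"type":"string"}},"required":["motion"],"additionalProperties":false}. motion is a list of rows, 1 to 10 of them, each an object with the fields sx, sy, sz (the shift in shares of the most that a row can go, 1 being 62.5 mm), spin (a turn about the tool's z in a scale on which 1.0 is 2 rad), finger_gap (the opening from 0.0 (shut) to 1.0 (fully open)); a field left out counts as zero (the opening has to be given); each row shifts and turns the commanded pose from where the row before left it, along the tool's axes as they then stand; what a row does not reach is not made up. A row lasts 1/8 s, in which the tool goes at most 0.0625 m and 0.188 rad, less where a joint would pass 70% of its speed; a pose out of reach is approached as far as the arm can. The fingers move at their own pace and stop on an object; the grip force is fixed at half the most. Time passes only in rows, so rows that do not move let the fingers close. The tool returns the time, the measured TCP pose, the force, the opening and the grip force at its end. only (a regular expression) keeps the lines of the reply that match it, lines (a string "A,B") keeps lines A to B, and quiet returns only ok. A shift or turn number past 1, either way, is cut back to 1. Input that does not fit is refused with a message, and nothing moves.
- status.state(): the state, without advancing time (a new reading comes with each control period).
- camrig.get_image(name): name is "scene" or "top" or "wrist"; returns a dict with "pixels" (384x512x3 uint8, blue, green, red), "mtx" (3x3 intrinsics, pixels), "k1" (the pictures are not rectified: a ray, as slopes to the right and down, at radius r is drawn at 1 + k1 r^2 times it, then the intrinsics apply), "world_from_camera" (4x4, takes a point from camera to world coordinates); the wrist camera has in their place "hand_eye" (4x4, takes a point from camera to tool coordinates, whose origin is the TCP and whose axes are the flange's). Camera axes: x right, y up, looking along -z (the intrinsics and any distortion apply to the point x, -y, -z); pixel columns grow to the right and rows downward; lengths in m; the calibration is good to about 2 mm. A picture is of the moment at which its call begins: read the wrist's pose just before it. There is no depth.
- r.finish_job(): hands the job in; it is judged then, once.
The state is a dict: "time_s": time; "joints": joint angles; "qd": joint speeds; "effort": joint torques, N m; "tcp_pos": TCP position; "tool_rot": TCP orientation; "force": force on the tool from outside, world axes, zero at the start; "wrist_torque": the same for the moment, N m; "grip_width": opening from 0.0 (shut) to 1.0 (fully open); "finger_force": force on a finger pad.
Only numpy, scipy, OpenCV 4.12 (cv2) and the standard library are available. Lean on these libraries where they do the work, as an engineer would, in place of code of your own. Each camera call takes 0.05 s, during which the arm holds its last target. There are 200 camera calls.

## Working session

There is one attempt and no reset: what is moved stays moved. The work goes in short steps, Python scripts to look and compute and a tool call to move; the robot and the scene stay as the last step left them, time stands still between calls to the robot, and variables do not carry over. Pictures are saved under pics/ and viewed, at most 10 in all, crops included, and the job is handed in when it is done.

```bash
ls; mkdir -p pics
```

Create h.py:
```python
import numpy as np, cv2
from rig import r, camrig, status
def cam(name):
    s=status.state(); im=camrig.get_image(name)
    if name=="wrist":
        T=np.eye(4); T[:3,:3]=np.array(s["tool_rot"]); T[:3,3]=s["tcp_pos"]
        W=T@np.array(im["hand_eye"])
    else: W=np.array(im["world_from_camera"])
    return np.array(im["pixels"],dtype=np.uint8),np.array(im["mtx"]),float(im["k1"]),W
def ray(uv,K,k1,W):
    d=np.array([(uv[0]-K[0,2])/K[0,0],(uv[1]-K[1,2])/K[1,1]]); u=d.copy()
    for _ in range(20): u=d/(1+k1*(u@u))
    return W[:3,3],W[:3,:3]@np.array([u[0],-u[1],-1.])
def at_z(uv,z,K,k1,W):
    o,d=ray(uv,K,k1,W); return o+d*(z-o[2])/d[2]
def proj(P,K,k1,W):
    p=(np.atleast_2d(P)-W[:3,3])@W[:3,:3]; u=np.c_[p[:,0]/-p[:,2],-p[:,1]/-p[:,2]]
    u=u*(1+k1*(u**2).sum(1,keepdims=True)); return u*[K[0,0],K[1,1]]+K[:2,2]
def save(n,d): np.savez(n,*d)
def load(n): 
    z=np.load(n); return z['arr_0'],z['arr_1'],float(z['arr_2']),z['arr_3']
```

Run:
```python
from h import *
for n in("top","scene"):
    d=cam(n); save(n+".npz",d); cv2.imwrite(f"pics/{n}.png",d[0]); print(n,d[1].round(1).tolist(),d[2],d[3].round(3).tolist())
print(status.state())
```

```text
pics
rig.py
top [[449.7, 0.0, 256.7], [0.0, 449.7, 198.0], [0.0, 0.0, 1.0]] -0.10693170493435895 [[0.003, 0.988, -0.155, 0.364], [-1.0, 0.002, -0.005, 0.031], [-0.005, 0.155, 0.988, 1.003], [0.0, 0.0, 0.0, 1.0]]
scene [[372.3, 0.0, 257.2], [0.0, 372.3, 196.0], [0.0, 0.0, 1.0]] -0.08580843192731 [[-0.896, 0.29, -0.336, 0.224], [-0.443, -0.548, 0.71, 0.695], [0.022, 0.785, 0.619, 0.655], [0.0, 0.0, 0.0, 1.0]]
{'time_s': 0.1, 'joints': array([-1.43608917e+00,  1.59004032e-01,  1.59813067e+00,  3.35242952e-06,
        1.38620715e+00, -2.10109819e-01]), 'qd': array([-0.0004079 , -0.00126671, -0.00249081, -0.00141446, -0.00041654,
       -0.00180824]), 'effort': array([-2.38587027e-04, -3.96989787e+01, -3.32338035e+01, -2.72726420e-04,
        4.13426722e-03,  1.12076816e-05]), 'tcp_pos': array([ 0.19430396, -0.54090245,  0.40379278]), 'tool_rot': array([[ 9.41137587e-01,  3.38023652e-01, -2.31651933e-04],
       [ 3.38023531e-01, -9.41136062e-01,  1.73379440e-03],
       [ 3.68047526e-04, -1.71004288e-03, -9.99998470e-01]]), 'force': array([ 0.59876464,  0.26647376, -0.24881471]), 'wrist_torque': array([-0.00323698, -0.01485408,  0.0156574 ]), 'finger_force': 0.0, 'grip_width': 0.9975736543247642}
```

View pics/top.png

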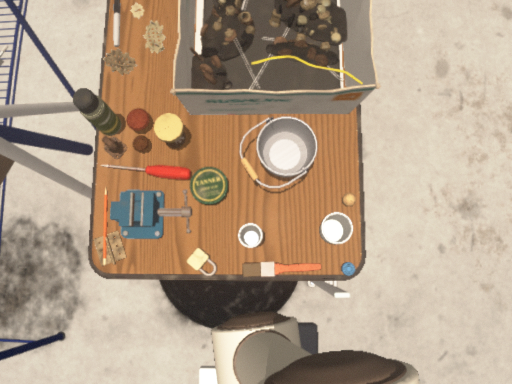

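View pics/scene.png

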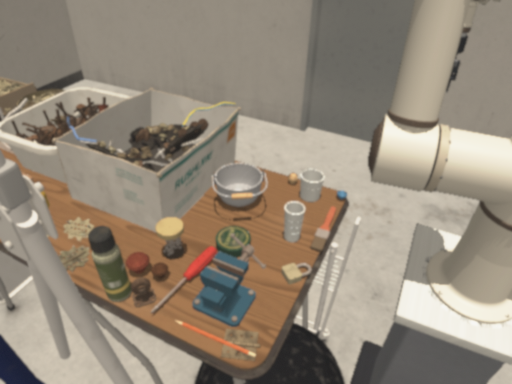

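The top view shows the kettle at about (287,148), with its bail and grip towards (250,169). The cup is at (337,229), the beaker at (251,236), and a box wall stands at row ~105 behind the kettle. I'll enlarge these to fit the rims.

Run:
```python
from h import *
a=load("top.npz")[0]
k=cv2.resize(a[105:205,230:330],None,fx=5,fy=5,interpolation=cv2.INTER_CUBIC)
b=cv2.resize(a[215:257,231:273],(300,300),interpolation=cv2.INTER_CUBIC)
c=cv2.resize(a[208:250,316:358],(300,300),interpolation=cv2.INTER_CUBIC)
o=np.zeros((600,800,3),np.uint8);o[:500,:500]=k;o[:300,500:]=b;o[300:,500:]=c
cv2.imwrite("pics/c1.png",o)
```

```text
(no output)
```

View pics/c1.png

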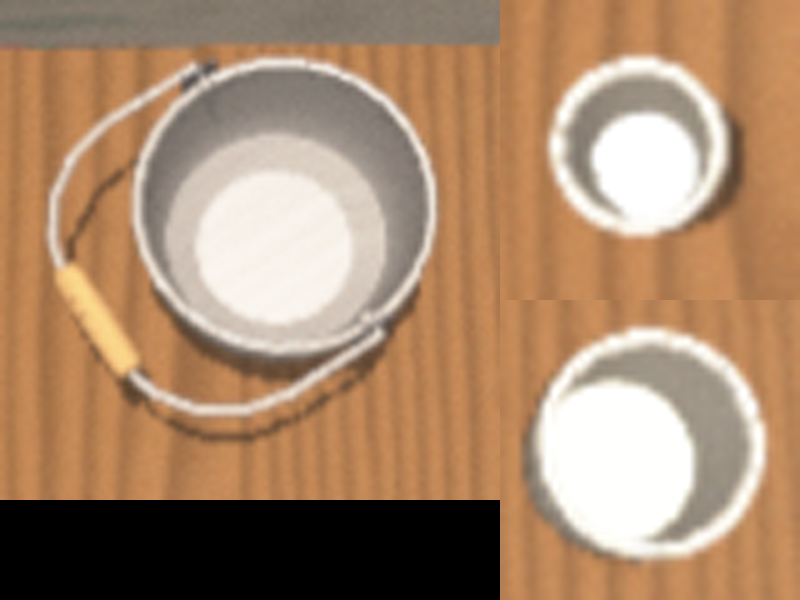

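The crop shows:
- kettle rim centre at (285,206)
- grip from (65,268) to (130,372)
- beaker rim centre at (639,147)
- cup rim centre at (651,443)

I'll turn these into world positions.

Run:
```python
from h import *
_,K,k,W=load("top.npz")
f=lambda x,y,s,ox,oy:((x+.5)/s-.5+ox,(y+.5)/s-.5+oy)
s=300/42
def fit(box,s,ox,oy,z,R):
    from scipy.optimize import least_squares
    l,t,rr,b=box
    L=np.array([*f(l,t,s,ox,oy),*f(rr,b,s,ox,oy)])
    th=np.linspace(0,6.283,200)
    def e(p):
        q=proj(np.c_[p[0]+p[2]*np.cos(th),p[1]+p[2]*np.sin(th),0*th+z],K,k,W)
        return np.r_[q.min(0),q.max(0)]-L
    c=at_z((L[:2]+L[2:])/2,z,K,k,W); o=least_squares(e,[c[0],c[1],R],x_scale=.01)
    return o.x.round(4),R,o.fun.round(2)
print("kettle",fit((134,58,436,354),5,230,105,.076,.0635))
print("beaker",fit((49,57,229,237),s,231,215,.096,.024))
print("cup",fit((36,27,267,260),s,316,208,.072,.0325))
for p in((65,268),(130,372),(98,320)): print("grip",at_z(f(*p,5,230,105),.082,K,k,W).round(4))
for p in((200,70),(375,327)): print("ear",at_z(f(*p,5,230,105),.088,K,k,W).round(4))
for n,p in dict(boxedge=(280,113),jar=(170,128),tin=(210,186),pad=(200,262),edgeB=(230,278),edgeR=(362,200),vise=(180,210)).items(): print(n,at_z(p,0.03,K,k,W).round(3))
```

```text
kettle (array([ 0.6227, -0.0279,  0.0648]), 0.0635, array([-0.19,  0.2 ,  0.19, -0.19]))
beaker (array([0.4303, 0.0486, 0.0254]), 0.024, array([-0.,  0.,  0., -0.]))
cup (array([ 0.4479, -0.1314,  0.0339]), 0.0325, array([-0.05,  0.05,  0.05, -0.05]))
grip [0.593  0.0654 0.082 ]
grip [0.5484 0.0379 0.082 ]
grip [0.5706 0.0514 0.082 ]
ear [0.6782 0.0085 0.088 ]
ear [ 0.5666 -0.0642  0.088 ]
boxedge [ 0.712 -0.017  0.03 ]
jar [0.676 0.232 0.03 ]
tin [0.543 0.139 0.03 ]
pad [0.377 0.157 0.03 ]
edgeB [0.343 0.092 0.03 ]
edgeR [ 0.513 -0.196  0.03 ]
vise [0.489 0.204 0.03 ]
```

Create go.py:
```python
import sys; from h import *
# usage: go.py x y z(TCP) [yaw]; prints shift along tool axes after the turn
x,y,z=map(float,sys.argv[1:4]); yaw=float(sys.argv[4]) if len(sys.argv)>4 else .576
s=status.state(); R=np.array(s["tool_rot"]); p=np.array(s["tcp_pos"])
t=-(yaw-np.arctan2(R[1,0],R[0,0])); c,n=np.cos(t),np.sin(t)
R=R@np.array([[c,-n,0],[n,c,0],[0,0,1]])
print("t",round(s["time_s"],2),"pos",p.round(4),"turn",round(t,3),"shift",(R.T@(np.array([x,y,z])-p)).round(4),"F",np.array(s["force"]).round(1),"w",round(s["grip_width"],3),"tilt",R[:,2].round(4))
```

```bash
python3 go.py .448 -.1314 .33
```

```text
t 0.1 pos [ 0.1943 -0.5409  0.4038] turn -0.231 shift [ 0.4358 -0.2051  0.0744] F [ 0.6  0.3 -0.2] w 0.998 tilt [-2.0e-04  1.7e-03 -1.0e+00]
```

Units first: shifts go in shares of 62.5 mm and turns go in shares of 2 rad. So 0.055 m is 0.88, 0.05 m is 0.8, -0.116 rad is -0.058.

Emit:
{"method": "tcp_steps", "body": {
  "motion": [
    {"spin": -0.0575,"finger_gap": 1},
    {"spin": -0.058,"finger_gap": 1},
    {"sx": 0.8,"sy": -0.4,"finger_gap": 1},
    {"sx": 0.8,"sy": -0.4,"finger_gap": 1},
    {"sx": 0.88,"sy": -0.4,"sz": 0.16,"finger_gap": 1},
    {"sx": 0.88,"sy": -0.4,"sz": 0.16,"finger_gap": 1},
    {"sx": 0.88,"sy": -0.4,"sz": 0.16,"finger_gap": 1},
    {"sx": 0.88,"sy": -0.4,"sz": 0.16,"finger_gap": 1},
    {"sx": 0.88,"sy": -0.4,"sz": 0.16,"finger_gap": 1},
    {"sx": 0.8,"sy": -0.4,"sz": 0.16,"finger_gap": 1}
  ]
}}

```text
time_s: 1.35
tcp_pos: [0.4425, -0.14, 0.3443]
tool_rot: [[0.839, 0.545, 0.0], [0.545, -0.839, -0.0], [0.0, 0.0, -1.0]]
force: [0.6, -0.9, -0.1]
grip_width: 0.999
finger_force: 0.0
```

Emit:
{"method": "tcp_steps", "body": {
  "motion": [
    {"sx": 0.16,"sy": -0.08,"sz": 0.224,"finger_gap": 1},
    {"finger_gap": 1},
    {"finger_gap": 1}
  ]
}}

```text
time_s: 1.72
tcp_pos: [0.4472, -0.1335, 0.3309]
tool_rot: [[0.84, 0.543, -0.0], [0.543, -0.84, -0.0], [-0.0, 0.0, -1.0]]
force: [-0.4, -0.0, 0.0]
grip_width: 0.996
finger_force: 0.0
```

```bash
python3 go.py .448 -.1314 .215; python3 -c "
from h import *
d=cam('wrist');save('w1.npz',d);cv2.imwrite('pics/w1.png',d[0])"
```

```text
t 1.73 pos [ 0.4472 -0.1335  0.3309] turn -0.002 shift [ 0.0018 -0.0014  0.1159] F [-0.4 -0.   0. ] w 0.996 tilt [-1.e-04 -5.e-04 -1.e+00]
```

View pics/w1.png

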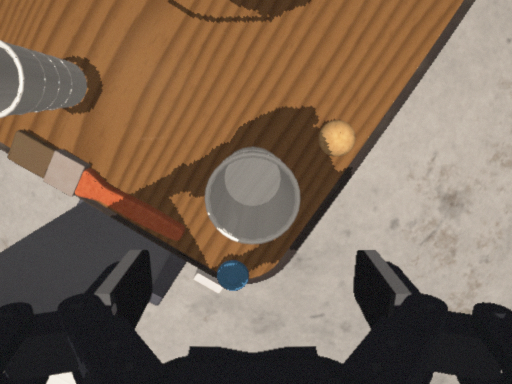

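In the wrist view the cup rim is centred at about (252,196) between the fingers, and the beaker is at the left edge. I'll compute the cup's position from it.

```bash
python3 -c "
from h import *
_,K,k,W=load('w1.npz')
print(at_z((252.5,196.5),.072,K,k,W), at_z((205,196),.072,K,k,W), at_z((300,196),.072,K,k,W))"; python3 go.py .448 -.1314 .215
```

```text
[ 0.45157035 -0.13261056  0.072     ] [ 0.43404744 -0.10493653  0.072     ] [ 0.46969628 -0.15989709  0.072     ]
t 1.77 pos [ 0.4473 -0.1336  0.3312] turn -0.002 shift [ 0.0018 -0.0016  0.1162] F [0.6 0.2 0.4] w 0.999 tilt [ 5.e-04 -7.e-04 -1.e+00]
```

Converted, 0.03 m is 0.48, 0.003 m is 0.048.

Emit:
{"method": "tcp_steps", "body": {
  "motion": [
    {"sx": 0.048,"sz": 0.48,"finger_gap": 1},
    {"sz": 0.48,"finger_gap": 1},
    {"sz": 0.48,"finger_gap": 1},
    {"sz": 0.416,"finger_gap": 1},
    {"finger_gap": 0.6},
    {"finger_gap": 0.6},
    {"finger_gap": 0.6},
    {"finger_gap": 0.6},
    {"finger_gap": 0.6}
  ]
}}

```text
time_s: 2.9
tcp_pos: [0.4503, -0.1308, 0.2152]
tool_rot: [[0.839, 0.545, 0.001], [0.545, -0.839, -0.001], [0.0, 0.001, -1.0]]
force: [-0.9, -1.0, 1.3]
grip_width: 0.742
finger_force: 65.7
```

```bash
python3 go.py .6227 -.0279 .36
```

```text
t 2.9 pos [ 0.4503 -0.1308  0.2152] turn -0.0 shift [ 0.2007  0.0077 -0.1447] F [-0.9 -1.   1.3] w 0.742 tilt [ 9.e-04 -6.e-04 -1.e+00]
```

Converted, -0.04 m is -0.64, -0.035 m is -0.56.

Emit:
{"method": "tcp_steps", "body": {
  "motion": [
    {"sz": -0.48,"finger_gap": 0.6},
    {"sz": -0.64,"finger_gap": 0.6},
    {"sz": -0.64,"finger_gap": 0.6},
    {"sx": 0.32,"sz": -0.56,"finger_gap": 0.6},
    {"sx": 0.64,"sy": 0.032,"finger_gap": 0.6},
    {"sx": 0.64,"sy": 0.032,"finger_gap": 0.6},
    {"sx": 0.64,"sy": 0.032,"finger_gap": 0.6},
    {"sx": 0.64,"sy": 0.032,"finger_gap": 0.6},
    {"sx": 0.32,"finger_gap": 0.6},
    {"finger_gap": 0.6}
  ]
}}

```text
time_s: 4.15
tcp_pos: [0.6227, -0.0277, 0.3593]
tool_rot: [[0.838, 0.546, -0.0], [0.546, -0.838, 0.0], [-0.0, -0.0, -1.0]]
force: [0.1, -0.3, 0.1]
grip_width: 0.741
finger_force: 65.9
```

Emit:
{"method": "tcp_steps", "body": {
  "motion": [
    {"finger_gap": 0.6},
    {"finger_gap": 0.6}
  ]
}}

```text
time_s: 4.4
tcp_pos: [0.6216, -0.0291, 0.3597]
tool_rot: [[0.839, 0.544, -0.0], [0.544, -0.839, -0.0], [-0.0, -0.0, -1.0]]
force: [-0.0, 0.1, -1.1]
grip_width: 0.74
finger_force: 65.9
```

```bash
python3 go.py .6227 -.0279 .218; python3 -c "
from h import *
d=cam('wrist');save('w2.npz',d)
e=cam('top');save('t2.npz',e)
a=cv2.resize(d[0],(560,420));b=cv2.resize(e[0][80:230,210:350],(240,257))
o=np.zeros((420,800,3),np.uint8);o[:,:560]=a;o[:257,560:]=b
cv2.imwrite('pics/w2.png',o)"
```

```text
t 4.4 pos [ 0.6216 -0.0291  0.3597] turn -0.001 shift [ 0.0016 -0.0004  0.1417] F [-0.   0.1 -1.1] w 0.74 tilt [-4.e-04 -1.e-04 -1.e+00]
```

View pics/w2.png

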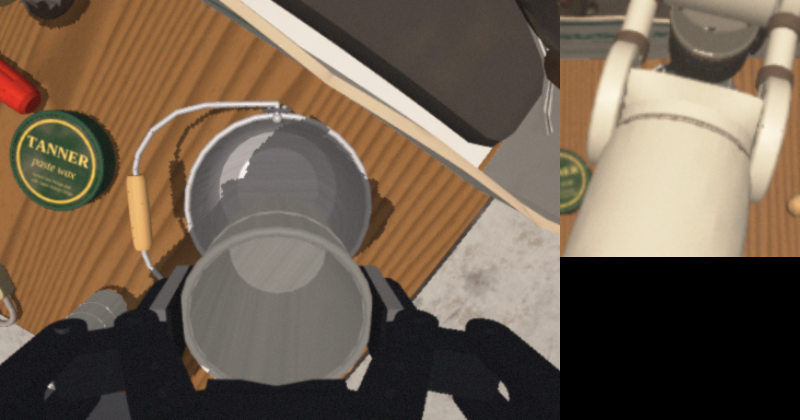

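The wrist view shows the cup held over the kettle. The kettle rim spans about 187 to 371 in crop columns and tops out at row 113. The grip is at (139,213). I'll compare this with the predicted rim.

```bash
python3 -c "
from h import *
_,K,k,W=load('w2.npz')
th=np.linspace(0,6.283,400)
for R in(.0635,.061):
  q=proj(np.c_[.6227+R*np.cos(th),-.0279+R*np.sin(th),0*th+.076],K,k,W)*560/512
  print(q.min(0),q.max(0),q[q[:,1].argmin()])
g=at_z(np.array((139,213))*512/560,.082,K,k,W);print(g)
print(at_z(np.array((134,178))*512/560,.082,K,k,W)-at_z(np.array((143,248))*512/560,.082,K,k,W))
"
```

```text
[182.49055671 115.14241045] [364.52803377 291.85362124] [272.68988089 115.14241045]
[186.04476967 119.03106602] [360.96734418 288.80853959] [272.72148221 119.03106602]
[0.57113674 0.04920953 0.082     ]
[0.04119331 0.02853519 0.        ]
```

Converted, 0.03 m is 0.48, 0.0026 m is 0.0416.

Emit:
{"method": "tcp_steps", "body": {
  "motion": [
    {"sx": 0.0416,"sy": 0.0208,"sz": 0.48,"finger_gap": 0.6},
    {"sz": 0.48,"finger_gap": 0.6},
    {"sz": 0.48,"finger_gap": 0.6},
    {"sz": 0.4,"finger_gap": 0.6},
    {"sz": 0.24,"finger_gap": 0.6},
    {"sz": 0.096,"finger_gap": 0.6},
    {"sz": 0.064,"finger_gap": 0.6},
    {"finger_gap": 0.6}
  ]
}}

```text
time_s: 5.5
tcp_pos: [0.6254, -0.0283, 0.2203]
tool_rot: [[0.839, 0.544, 0.001], [0.544, -0.839, -0.0], [0.001, 0.001, -1.0]]
force: [0.4, -0.3, -0.5]
grip_width: 0.741
finger_force: 65.9
```

```bash
python3 go.py .6227 -.0279 .218
```

```text
t 5.5 pos [ 0.6254 -0.0283  0.2203] turn -0.0 shift [-0.002  -0.0018  0.0023] F [ 0.4 -0.3 -0.5] w 0.741 tilt [ 1.e-03 -3.e-04 -1.e+00]
```

Converted, 0.002 m is 0.032, 0.001 m is 0.016.

Emit:
{"method": "tcp_steps", "body": {
  "motion": [
    {"sz": 0.032,"finger_gap": 0.6},
    {"sz": 0.016,"finger_gap": 0.6},
    {"finger_gap": 0.6}
  ]
}}

```text
time_s: 5.88
tcp_pos: [0.6257, -0.0282, 0.2182]
tool_rot: [[0.839, 0.545, 0.002], [0.545, -0.839, -0.0], [0.001, 0.001, -1.0]]
force: [-1.1, -0.3, 5.7]
grip_width: 0.743
finger_force: 66.3
```

Emit:
{"method": "tcp_steps", "body": {
  "motion": [
    {"finger_gap": 0.86},
    {"finger_gap": 0.86},
    {"finger_gap": 0.86},
    {"sz": -0.32,"finger_gap": 0.86},
    {"sz": -0.48,"finger_gap": 0.86},
    {"sz": -0.64,"finger_gap": 0.86},
    {"sz": -0.64,"finger_gap": 0.86},
    {"finger_gap": 0.86},
    {"finger_gap": 0.86}
  ]
}}

```text
time_s: 7.0
tcp_pos: [0.6249, -0.0282, 0.3472]
tool_rot: [[0.839, 0.544, 0.0], [0.544, -0.839, -0.0], [0.0, 0.0, -1.0]]
force: [-0.4, -0.2, -0.5]
grip_width: 0.855
finger_force: 0.0
```

```bash
python3 -c "
from h import *
d=cam('wrist');save('w3.npz',d);cv2.imwrite('pics/w3.png',d[0])"
```

```text
(no output)
```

View pics/w3.png

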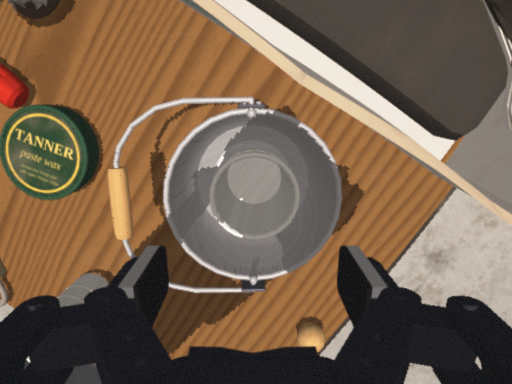

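The cup sits concentric in the kettle: cup rim centre (254,194), kettle rim centre (252,194). Next is the beaker.

```bash
python3 go.py .4303 .0486 .35
```

```text
t 7.05 pos [ 0.6247 -0.0281  0.3461] turn -0.0 shift [-0.1212 -0.1702 -0.0036] F [-0.3  0.1  0.1] w 0.859 tilt [-1.5e-03  4.0e-04 -1.0e+00]
```

Converted, -0.04 m is -0.64, -0.03 m is -0.48.

Emit:
{"method": "tcp_steps", "body": {
  "motion": [
    {"sx": -0.32,"sy": -0.4,"finger_gap": 1},
    {"sx": -0.48,"sy": -0.64,"finger_gap": 1},
    {"sx": -0.48,"sy": -0.64,"finger_gap": 1},
    {"sx": -0.4,"sy": -0.64,"finger_gap": 1},
    {"sx": -0.256,"sy": -0.4,"finger_gap": 1},
    {"finger_gap": 1},
    {"finger_gap": 1}
  ]
}}

```text
time_s: 7.92
tcp_pos: [0.4313, 0.0483, 0.3463]
tool_rot: [[0.839, 0.544, -0.0], [0.544, -0.839, -0.0], [-0.0, -0.0, -1.0]]
force: [-0.1, -0.3, 0.2]
grip_width: 1.0
finger_force: 0.0
```

```bash
python3 go.py .4303 .0486 .242;  python3 -c "
from h import *
d=cam('wrist');save('w4.npz',d);cv2.imwrite('pics/w4.png',d[0])"
```

```text
t 7.92 pos [0.4313 0.0483 0.3463] turn -0.0 shift [-0.0007 -0.0008  0.1043] F [-0.1 -0.3  0.2] w 1.0 tilt [-4.e-04 -0.e+00 -1.e+00]
```

View pics/w4.png

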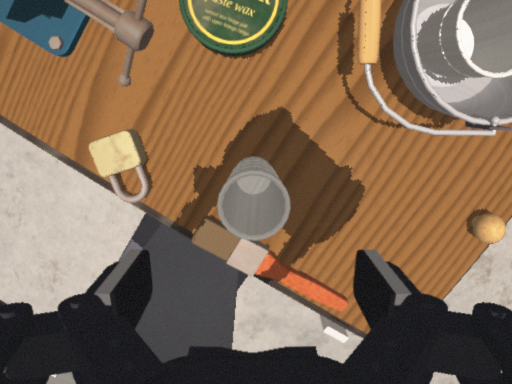

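The beaker rim is centred at (254,204), midway between the fingers, and the padlock and tin are clear. Descending to grasp it.

Converted, 0.03 m is 0.48, 0.014 m is 0.224.

```bash
python3 -c "
from h import *
_,K,k,W=load('w4.npz');print(at_z((254,204),.096,K,k,W))
_,K,k,W=load('w3.npz');print(at_z((254.5,194.5),.075,K,k,W),at_z((252,194),.076,K,k,W))"
```

```text
[0.43372581 0.04693833 0.096     ]
[ 0.62841299 -0.02956064  0.075     ] [ 0.62795961 -0.02768724  0.076     ]
```

Emit:
{"method": "tcp_steps", "body": {
  "motion": [
    {"sz": 0.48,"finger_gap": 1},
    {"sz": 0.48,"finger_gap": 1},
    {"sz": 0.48,"finger_gap": 1},
    {"sz": 0.224,"finger_gap": 1},
    {"finger_gap": 0.4},
    {"finger_gap": 0.4},
    {"finger_gap": 0.4},
    {"finger_gap": 0.4},
    {"finger_gap": 0.4},
    {"finger_gap": 0.4}
  ]
}}

```text
time_s: 9.22
tcp_pos: [0.4322, 0.0484, 0.2445]
tool_rot: [[0.839, 0.545, 0.004], [0.545, -0.839, -0.001], [0.003, 0.003, -1.0]]
force: [-0.1, -0.7, 6.1]
grip_width: 0.539
finger_force: 61.8
```

```bash
python3 go.py .6255 -.0282 .385
```

```text
t 9.22 pos [0.4322 0.0484 0.2445] turn -0.0 shift [ 0.1209  0.1699 -0.1397] F [-0.1 -0.7  6.1] w 0.539 tilt [ 4.2e-03 -6.0e-04 -1.0e+00]
```

Converted, -0.04 m is -0.64, 0.035 m is 0.56.

Emit:
{"method": "tcp_steps", "body": {
  "motion": [
    {"sz": -0.48,"finger_gap": 0.4},
    {"sz": -0.64,"finger_gap": 0.4},
    {"sz": -0.64,"finger_gap": 0.4},
    {"sy": 0.16,"sz": -0.48,"finger_gap": 0.4},
    {"sx": 0.32,"sy": 0.48,"finger_gap": 0.4},
    {"sx": 0.48,"sy": 0.64,"finger_gap": 0.4},
    {"sx": 0.48,"sy": 0.64,"finger_gap": 0.4},
    {"sx": 0.4,"sy": 0.56,"finger_gap": 0.4},
    {"sx": 0.256,"sy": 0.24,"finger_gap": 0.4},
    {"finger_gap": 0.4}
  ]
}}

```text
time_s: 10.48
tcp_pos: [0.6257, -0.0286, 0.3823]
tool_rot: [[0.839, 0.544, -0.0], [0.544, -0.839, 0.0], [-0.0, -0.0, -1.0]]
force: [-0.9, -0.1, -0.3]
grip_width: 0.539
finger_force: 61.6
```

Emit:
{"method": "tcp_steps", "body": {
  "motion": [
    {"finger_gap": 0.4},
    {"finger_gap": 0.4}
  ]
}}

```text
time_s: 10.72
tcp_pos: [0.6243, -0.0278, 0.3829]
tool_rot: [[0.839, 0.545, -0.0], [0.545, -0.839, 0.0], [-0.0, -0.0, -1.0]]
force: [0.3, -1.0, -0.8]
grip_width: 0.54
finger_force: 61.6
```

```bash
python3 go.py .6255 -.0282 .2505
```

```text
t 10.72 pos [ 0.6243 -0.0278  0.3829] turn 0.0 shift [0.0008 0.001  0.1324] F [ 0.3 -1.  -0.8] w 0.54 tilt [-2.e-04  0.e+00 -1.e+00]
```

Converted, 0.03 m is 0.48, 0.025 m is 0.4.

Emit:
{"method": "tcp_steps", "body": {
  "motion": [
    {"sx": 0.016,"sy": 0.0128,"sz": 0.48,"finger_gap": 0.4},
    {"sz": 0.48,"finger_gap": 0.4},
    {"sz": 0.4,"finger_gap": 0.4},
    {"sz": 0.32,"finger_gap": 0.4},
    {"sz": 0.24,"finger_gap": 0.4},
    {"sz": 0.096,"finger_gap": 0.4},
    {"sz": 0.048,"finger_gap": 0.4},
    {"finger_gap": 0.4}
  ]
}}

```text
time_s: 11.72
tcp_pos: [0.6266, -0.0284, 0.2543]
tool_rot: [[0.839, 0.545, 0.001], [0.545, -0.839, -0.0], [0.001, 0.001, -1.0]]
force: [0.4, 0.2, 0.1]
grip_width: 0.537
finger_force: 61.6
```

```bash
python3 go.py .6255 -.0282 .2505
```

```text
t 11.72 pos [ 0.6266 -0.0284  0.2543] turn -0.0 shift [-0.0009 -0.0008  0.0038] F [0.4 0.2 0.1] w 0.537 tilt [ 1.e-03 -2.e-04 -1.e+00]
```

Converted, 0.002 m is 0.032, 0.001 m is 0.016.

Emit:
{"method": "tcp_steps", "body": {
  "motion": [
    {"sz": 0.032,"finger_gap": 0.4},
    {"sz": 0.016,"finger_gap": 0.4},
    {"finger_gap": 0.4}
  ]
}}

```text
time_s: 12.1
tcp_pos: [0.6263, -0.0283, 0.2507]
tool_rot: [[0.839, 0.545, 0.0], [0.545, -0.839, 0.0], [0.0, -0.0, -1.0]]
force: [0.8, 0.2, -0.1]
grip_width: 0.538
finger_force: 61.6
```

Emit:
{"method": "tcp_steps", "body": {
  "motion": [
    {"sz": 0.016,"finger_gap": 0.4},
    {"sz": 0.008,"finger_gap": 0.4},
    {"finger_gap": 0.4}
  ]
}}

```text
time_s: 12.48
tcp_pos: [0.6267, -0.0282, 0.2506]
tool_rot: [[0.839, 0.545, 0.001], [0.545, -0.839, 0.0], [0.001, 0.0, -1.0]]
force: [-2.8, 1.2, 7.2]
grip_width: 0.538
finger_force: 62.2
```

Converted, -0.04 m is -0.64, -0.03 m is -0.48.

Emit:
{"method": "tcp_steps", "body": {
  "motion": [
    {"finger_gap": 0.7},
    {"finger_gap": 0.7},
    {"finger_gap": 0.7},
    {"sz": -0.16,"finger_gap": 0.7},
    {"sz": -0.48,"finger_gap": 0.7},
    {"sz": -0.64,"finger_gap": 0.7},
    {"sz": -0.64,"finger_gap": 0.7},
    {"finger_gap": 0.7},
    {"finger_gap": 0.7}
  ]
}}

```text
time_s: 13.6
tcp_pos: [0.6262, -0.0283, 0.369]
tool_rot: [[0.839, 0.544, -0.0], [0.544, -0.839, 0.0], [-0.0, -0.0, -1.0]]
force: [0.6, 0.5, -0.2]
grip_width: 0.701
finger_force: 0.0
```

```bash
python3 -c "
from h import *
d=cam('wrist');save('w5.npz',d);cv2.imwrite('pics/w5.png',d[0])"; python3 go.py .5706 .0514 .3
```

```text
t 13.65 pos [ 0.626  -0.0283  0.3681] turn -0.0 shift [-0.0029 -0.0969  0.0682] F [-0.5  0.3  0.6] w 0.703 tilt [-2.1e-03  5.0e-04 -1.0e+00]
```

View pics/w5.png

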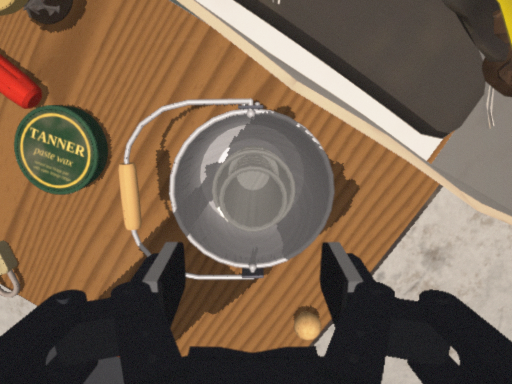

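All three vessels are nested: beaker rim (254,199), cup (251,188), kettle (252,188). The grip runs from (127,164) to (134,229).

```bash
python3 -c "
from h import *
_,K,k,W=load('w5.npz');b=np.array([.0027,-.0014,0])
p=[at_z(q,.082,K,k,W)-b for q in((127,164),(134,229),(130.5,197))]
e=[at_z(q,.085,K,k,W)-b for q in((252,106),(254,270))]
kc=at_z((252,188),.076,K,k,W)-b
for n,v in(('grip',p),('ear',e)): print(n,[x.round(4) for x in v],'ang',np.arctan2(*(v[0]-v[1])[1::-1]))
print('kettle',kc,'hinge mid',(e[0]+e[1])/2,'d',np.linalg.norm((p[2]-kc)[:2]))
"; python3 go.py .5706 .0504 .265
```

```text
grip [array([0.5905, 0.0644, 0.082 ]), array([0.5465, 0.0351, 0.082 ]), array([0.5688, 0.0499, 0.082 ])] ang 0.588281977968058
ear [array([0.6782, 0.0074, 0.085 ]), array([ 0.5705, -0.0646,  0.085 ])] ang 0.5893323424443305
kettle [ 0.62547055 -0.02684412  0.076     ] hinge mid [ 0.62433181 -0.02857147  0.085     ] d 0.09539630936618491
t 13.65 pos [ 0.626  -0.0283  0.3681] turn -0.0 shift [-0.0034 -0.096   0.1032] F [-0.5  0.3  0.6] w 0.703 tilt [-2.1e-03  5.0e-04 -1.0e+00]
```

Converted, -0.03 m is -0.48, -0.0026 m is -0.0416, -0.013 rad is -0.0065.

Emit:
{"method": "tcp_steps", "body": {
  "motion": [
    {"sy": -0.32,"spin": -0.0065,"finger_gap": 0.36},
    {"sx": -0.0416,"sy": -0.48,"finger_gap": 0.36},
    {"sy": -0.48,"finger_gap": 0.36},
    {"sy": -0.2832,"sz": 0.32,"finger_gap": 0.36},
    {"sz": 0.48,"finger_gap": 0.36},
    {"sz": 0.32,"finger_gap": 0.36},
    {"finger_gap": 0.36},
    {"finger_gap": 0.36}
  ]
}}

```text
time_s: 14.65
tcp_pos: [0.57, 0.0521, 0.2998]
tool_rot: [[0.831, 0.556, 0.0], [0.556, -0.831, 0.0], [0.0, 0.0, -1.0]]
force: [-0.9, 0.4, -0.2]
grip_width: 0.357
finger_force: 0.0
```

```bash
python3 go.py .5695 .0515 .248 .589; python3 -c "
from h import *
d=cam('wrist');save('w6.npz',d);e=cam('scene');save('s6.npz',e)
o=np.zeros((600,800,3),np.uint8);o[:300,:400]=cv2.resize(d[0],(400,300));o[:,400:]=cv2.resize(e[0][120:270,180:280],(400,600),interpolation=cv2.INTER_CUBIC)
o[300:,:400]=cv2.resize(d[0][130:355,106:406],(400,300))
cv2.imwrite('pics/w6.png',o)"
```

```text
t 14.65 pos [0.57   0.0521 0.2998] turn 0.0 shift [-0.0008  0.0002  0.0518] F [-0.9  0.4 -0.2] w 0.357 tilt [ 4.e-04  0.e+00 -1.e+00]
```

View pics/w6.png

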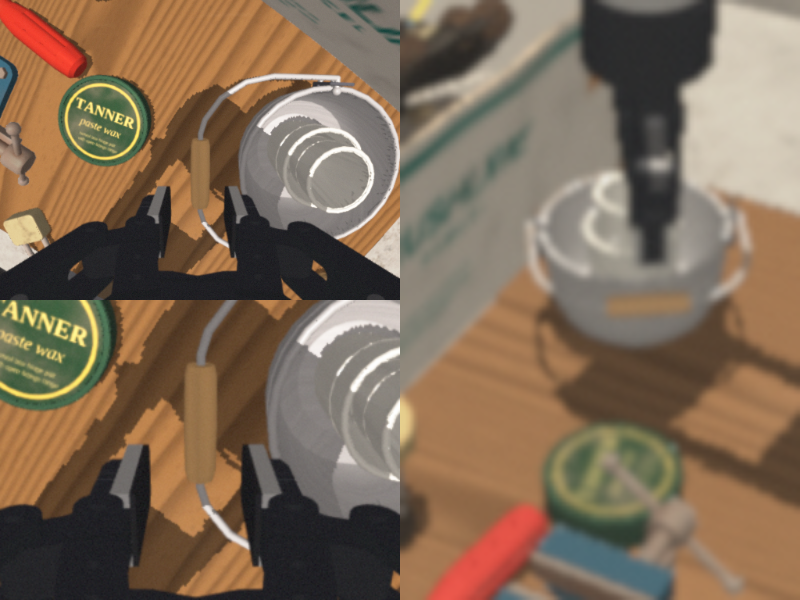

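The grip lies centred between the fingers, with the tin clear of the outer finger. Descending and closing.

Converted, 0.025 m is 0.4, 0.02 m is 0.32.

Emit:
{"method": "tcp_steps", "body": {
  "motion": [
    {"sz": 0.4,"finger_gap": 0.36},
    {"sz": 0.32,"finger_gap": 0.36},
    {"sz": 0.112,"finger_gap": 0.36},
    {"finger_gap": 0.36}
  ]
}}

```text
time_s: 15.25
tcp_pos: [0.5703, 0.0516, 0.2476]
tool_rot: [[0.832, 0.555, 0.0], [0.555, -0.832, -0.0], [0.0, 0.0, -1.0]]
force: [0.4, -0.7, 0.9]
grip_width: 0.357
finger_force: 0.0
```

Emit:
{"method": "tcp_steps", "body": {
  "motion": [
    {"finger_gap": 0.1},
    {"finger_gap": 0.1},
    {"finger_gap": 0.1},
    {"finger_gap": 0.1}
  ]
}}

```text
time_s: 15.75
tcp_pos: [0.5704, 0.0516, 0.2477]
tool_rot: [[0.832, 0.555, 0.001], [0.555, -0.832, 0.0], [0.001, 0.001, -1.0]]
force: [0.5, -1.0, 1.0]
grip_width: 0.134
finger_force: 58.6
```

```bash
python3 go.py .5695 .0515 .248 .589
```

```text
t 15.75 pos [0.5704 0.0516 0.2477] turn -0.0 shift [-0.0008 -0.0004 -0.0003] F [ 0.5 -1.   1. ] w 0.134 tilt [ 0.0011  0.     -1.    ]
```

Converted, -0.0149 m is -0.2384, -0.0145 m is -0.232.

Emit:
{"method": "tcp_steps", "body": {
  "motion": [
    {"sy": 0.0192,"sz": -0.2384,"finger_gap": 0.1},
    {"sy": 0.056,"sz": -0.232,"finger_gap": 0.1},
    {"sy": 0.0912,"sz": -0.2208,"finger_gap": 0.1},
    {"sy": 0.1248,"sz": -0.2032,"finger_gap": 0.1},
    {"sy": 0.1552,"sz": -0.1808,"finger_gap": 0.1},
    {"finger_gap": 0.1}
  ]
}}

```text
time_s: 16.5
tcp_pos: [0.5863, 0.0277, 0.3157]
tool_rot: [[0.832, 0.554, 0.002], [0.554, -0.832, 0.0], [0.002, 0.001, -1.0]]
force: [0.9, 0.7, 0.3]
grip_width: 0.134
finger_force: 58.7
```

```bash
python3 go.py .6248 -.0278 .343 .589; python3 -c "
from h import *
e=cam('scene');save('s7.npz',e)
cv2.imwrite('pics/s7.png',cv2.resize(e[0][70:270,140:340],(600,600),interpolation=cv2.INTER_CUBIC))"
```

```text
t 16.5 pos [0.5863 0.0277 0.3157] turn -0.001 shift [ 0.0012  0.0675 -0.0272] F [0.9 0.7 0.3] w 0.134 tilt [ 0.0018  0.     -1.    ]
```

View pics/s7.png

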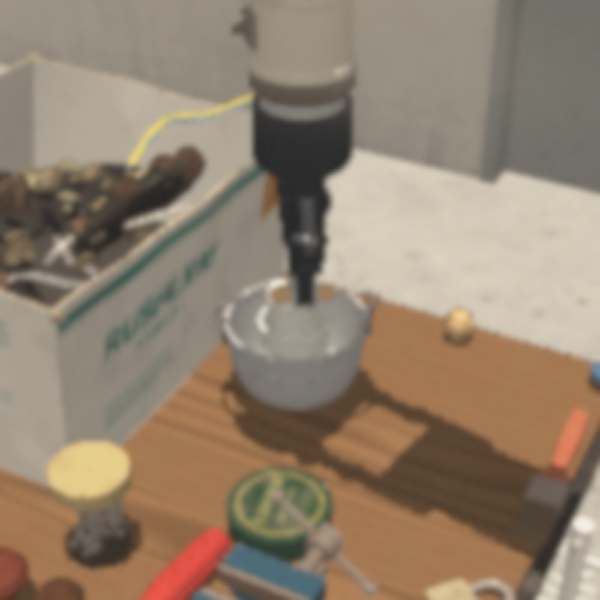

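The bail is rising with the grip held at about (305,292), the kettle stays put and upright, and forces are near zero. I'll finish the arc.

Converted, 0.0149 m is 0.2384, 0.0145 m is 0.232.

Emit:
{"method": "tcp_steps", "body": {
  "motion": [
    {"sy": 0.1808,"sz": -0.1552,"finger_gap": 0.1},
    {"sy": 0.2032,"sz": -0.1248,"finger_gap": 0.1},
    {"sy": 0.2208,"sz": -0.0912,"finger_gap": 0.1},
    {"sy": 0.232,"sz": -0.056,"finger_gap": 0.1},
    {"sy": 0.2384,"sz": -0.016,"finger_gap": 0.1},
    {"finger_gap": 0.1},
    {"finger_gap": 0.1}
  ]
}}

```text
time_s: 17.42
tcp_pos: [0.6239, -0.0285, 0.3437]
tool_rot: [[0.832, 0.555, 0.003], [0.555, -0.832, -0.002], [0.002, 0.003, -1.0]]
force: [0.9, -0.1, 7.5]
grip_width: 0.132
finger_force: 59.5
```

```bash
python3 go.py .6248 -.0278 .343 .589
```

```text
t 17.43 pos [ 0.6239 -0.0285  0.3437] turn -0.001 shift [ 0.0012 -0.0001  0.0007] F [ 0.9 -0.1  7.5] w 0.132 tilt [ 0.0033 -0.0015 -1.    ]
```

Converted, -0.01 m is -0.16, -0.008 m is -0.128.

Emit:
{"method": "tcp_steps", "body": {
  "motion": [
    {"sz": -0.016,"finger_gap": 0.1},
    {"sz": -0.032,"finger_gap": 0.1},
    {"sz": -0.048,"finger_gap": 0.1},
    {"sz": -0.064,"finger_gap": 0.1},
    {"sz": -0.096,"finger_gap": 0.1},
    {"sz": -0.128,"finger_gap": 0.1},
    {"sz": -0.16,"finger_gap": 0.1},
    {"sz": -0.16,"finger_gap": 0.1},
    {"sz": -0.16,"finger_gap": 0.1},
    {"sz": -0.16,"finger_gap": 0.1}
  ]
}}

```text
time_s: 18.68
tcp_pos: [0.623, -0.0275, 0.4069]
tool_rot: [[0.832, 0.555, 0.0], [0.555, -0.832, -0.0], [0.0, 0.0, -1.0]]
force: [-0.3, -0.4, -4.8]
grip_width: 0.132
finger_force: 58.6
```

Emit:
{"method": "tcp_steps", "body": {
  "motion": [
    {"sz": -0.16,"finger_gap": 0.1},
    {"sz": -0.16,"finger_gap": 0.1},
    {"sz": -0.128,"finger_gap": 0.1},
    {"sz": -0.096,"finger_gap": 0.1},
    {"sz": -0.064,"finger_gap": 0.1},
    {"sz": -0.032,"finger_gap": 0.1},
    {"finger_gap": 0.1},
    {"finger_gap": 0.1}
  ]
}}

```text
time_s: 19.68
tcp_pos: [0.6229, -0.0275, 0.4457]
tool_rot: [[0.832, 0.555, -0.001], [0.555, -0.832, 0.0], [-0.0, -0.001, -1.0]]
force: [-0.1, 0.3, -5.9]
grip_width: 0.136
finger_force: 58.6
```

```bash
python3 go.py .6248 -.0278 .443 .589
```

```text
t 19.68 pos [ 0.6229 -0.0275  0.4457] turn -0.0 shift [0.0014 0.0013 0.0027] F [-0.1  0.3 -5.9] w 0.136 tilt [-7.e-04  2.e-04 -1.e+00]
```

The weight (~5 N) is on the wrist. I've used my 10 picture views, so I'll let it settle and check stillness and level numerically.

Emit:
{"method": "tcp_steps", "body": {
  "motion": [
    {"finger_gap": 0.1},
    {"finger_gap": 0.1},
    {"finger_gap": 0.1},
    {"finger_gap": 0.1},
    {"finger_gap": 0.1},
    {"finger_gap": 0.1},
    {"finger_gap": 0.1},
    {"finger_gap": 0.1},
    {"finger_gap": 0.1},
    {"finger_gap": 0.1}
  ],
  "quiet": true
}}

```text
ok
```

Create chk.py:
```python
from h import *
from scipy.optimize import minimize
d=cam('scene');w=cam('wrist'); s=status.state()
try:
    o=np.load('prev.npz'); print('diff scene/wrist',[np.abs(x[0].astype(int)-y).max(2).__gt__(30).sum() for x,y in((d,o['a']),(w,o['b']))])
except FileNotFoundError: pass
np.savez('prev.npz',a=d[0],b=w[0])
print('t',s['time_s'],'F',np.array(s['force']).round(2),'M',np.array(s['wrist_torque']).round(3))
p=np.array(s['tcp_pos']); g=p+[0,0,-.343+.177]   # grip axis
yw=.589; X=np.array([np.cos(yw),np.sin(yw),0]);Y=np.array([-X[1],X[0],0]);Z=np.array([0,0,1.])
th=np.linspace(0,2*np.pi,360)
G=[]
for c in(d,w):
    im=cv2.GaussianBlur(cv2.cvtColor(c[0],cv2.COLOR_BGR2GRAY),(0,0),1.0).astype(np.float32)
    G.append(np.hypot(cv2.Sobel(im,5,1,0),cv2.Sobel(im,5,0,1)))
def score(a,b,dz,dx,dy):   # a: tilt about X, b: about Y, rotated about the grip
    import cv2
    v=np.outer(.0635*np.cos(th)+dx,X)+np.outer(.0635*np.sin(th)+dy,Y)+(-.101+dz)*Z
    R=cv2.Rodrigues(a*X)[0]@cv2.Rodrigues(b*Y)[0]
    P=g+v@R.T; t=0
    for (im,K,k,W),H in zip((d,w),G):
        q=proj(P,K,k,W).astype(np.float32)
        t+=cv2.remap(H,q[:,:1],q[:,1:],1).mean()/H.mean()
    return t
best=[]
rng=np.random.default_rng(0)
from scipy.optimize import differential_evolution as DE
res=DE(lambda q:-score(*q),[(-.3,.3),(-.3,.3),(-.006,.006),(-.005,.005),(-.005,.005)],seed=1,maxiter=60,popsize=12)
print('tilt about x,y (deg)',np.degrees(res.x[:2]).round(2),'off mm',(res.x[2:]*1e3).round(1),'score',-res.fun,'level',score(0,0,0,0,0))
```

```bash
python3 chk.py
```

```text
t 21.025 F [ 0.69  0.18 -5.21] M [-0.002  0.032 -0.003]
tilt about x,y (deg) [-1.82  2.69] off mm [-6.   2.5  2.1] score 7.072541236877441 level 5.9559774
```

Emit:
{"method": "tcp_steps", "body": {
  "motion": [
    {"finger_gap": 0.1},
    {"finger_gap": 0.1},
    {"finger_gap": 0.1},
    {"finger_gap": 0.1}
  ]
}}

```text
time_s: 21.52
tcp_pos: [0.623, -0.0275, 0.4461]
tool_rot: [[0.832, 0.555, 0.0], [0.555, -0.832, -0.0], [0.0, 0.0, -1.0]]
force: [0.4, 0.2, -5.1]
grip_width: 0.132
finger_force: 58.6
```

```bash
python3 chk.py
```

```text
diff scene/wrist [np.int64(0), np.int64(0)]
t 21.625 F [-0.31 -0.12 -5.75] M [0.017 0.011 0.004]
tilt about x,y (deg) [-1.81  2.26] off mm [-5.9  1.7  1.9] score 7.079397201538086 level 5.949504
```

```bash
sed -i 's/(-.006,.006),(-.005,.005),(-.005,.005)/(-.02,.012),(-.008,.008),(-.008,.008)/' chk.py; python3 chk.py
```

```text
diff scene/wrist [np.int64(0), np.int64(1)]
t 21.725 F [-0.42  0.06 -5.52] M [0.06  0.029 0.015]
tilt about x,y (deg) [-0.88  2.62] off mm [-6.7  2.5  0.2] score 7.1103163 level 5.937628
```

```bash
python3 -c "
from rig import r, camrig, status
print(r.finish_job())"
```

```text
the job is handed in; nothing more can be done
None
```

The cup and beaker are nested in the kettle, and at hand-in the arm was holding the nest still by the grip, 9.5–10 cm up and level to within about 3° by an image fit; the tin, jar and padlock were never touched.

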